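# Shift the sharpening machine from second to third

## Robot

A 6-joint arm with a two-finger parallel gripper is mounted at the origin on a cart in front of the work surface, level with it; the furniture and walls round the work are solid. World frame = base frame: x ahead of the robot, y to its left, z up, the work surface at z = 0. Lengths are in m, angles in rad, forces in N, time in s.
With the tool pointing down it reaches from about 0.25 to 0.775 m from the base axis. Payload 4 kg.
Tool frame: the origin (TCP) lies at the centre of the arm's flange, where the gripper is bolted on; the fingertips stand 199 mm ahead of it and the grasp point (between the pads) lies 180 mm ahead of it (robot.tcp_to_tips is the distance from the TCP to the fingertips, in m); z points along the fingers, y is the line along which they close (so a half turn about z gives the same grasp; the last joint's range is limited). The gripper opens to 94 mm and grips with 3 to 60 N. Pads are 16 mm wide; open, the fingers measure 119 mm over their backs; the gripper's body (75 mm by 177 mm) begins 78 mm behind the grasp point.
Start: joints at [1.116, 0.087, 1.371, -0, 1.684, -0.103], TCP at [0.19, 0.516, 0.405] pointing down, gripper open.
Joint ranges: [-3.1, 3.1], [-0.76, 2.03], [0.27, 2.55], [-1.08, 4.22], [0.17, 2.65], [-2.57, 2.57]. Speed limits (rad/s): [2.79, 2.79, 3.14, 3.14, 3.14, 3.14].

## Interface

Orientations are given as [roll, pitch, yaw] about the fixed x, y, z axes, in that order (R = Rz(yaw) Ry(pitch) Rx(roll)).
In Python, from bench import telemetry, snapshot, ticket, robot gives the robot as it stands.
- The arm moves only by the tool apply_moves, never from a script. Its argument "moves" is a list that holds one entry, the list of rows, each a list of 5 numbers: the shift along the tool's x, y, z in units of 50 mm (1.0 is 50 mm), then the turn about the tool's z in units of 10 degrees (1.0 is 10 degrees), then the closure, from 0 (fully open) to 1 (shut). A call has 1 to 10 rows; each row is the pose to reach, as a shift and turn from the pose commanded when the call began, along the tool's axes at that moment; what a row does not reach only later rows make up. A row lasts 1/8 s, in which the tool goes at most 62.5 mm and 10.7 degrees, less where a joint would pass 70% of its speed; a pose out of reach is approached as far as the arm can. A call with a gripper value outside its range is refused whole. The fingers move at their own pace and stop on an object; the grip force is fixed at half the most. Time passes only in rows, so rows that repeat a pose let the fingers close. It gives the time, the measured TCP pose, the force, the opening and the grip force at its end, in the units of the state.
- telemetry.get_obs(): the state, without advancing time (a new reading comes with each control period).
- snapshot(name): name is "scene" or "side" or "wrist"; returns a dict with "image" (480x640x3 uint8, red, green, blue), "fovy" (degrees; the focal length in pixels is half the picture's height over the tangent of half this angle, whatever the lens; pixels are square), "cx", "cy" (the principal point, pixels), "R" (3x3) and "t" (3): a world point X has camera coordinates R X + t. Camera axes: x right, y down, z forward; pixel columns grow to the right and rows downward; lengths in m; the calibration is good to about 2 mm. A picture is of the moment at which its call begins. There is no depth.
- ticket.close_job(): hands the job in; it is judged then, once.
The state is a dict: "time": time; "joint_positions": joint angles; "qvel": joint speeds; "joint_torque": joint torques, N m; "tool_pos": TCP position; "ee_rot": TCP orientation; "wrist_force": force on the tool from outside, world axes, zero at the start; "wrist_torque": the same for the moment, N m; "width": finger opening in m; "finger_force": force on a finger pad.
Only numpy, scipy, OpenCV 4.12 (cv2) and the standard library are available. Lean on these libraries where they do the work, as an engineer would, in place of code of your own. Each camera call takes 0.05 s, during which the arm holds its last target. There are 200 camera calls.

## Task

The roughing gouge is to be ground next, and the sharpening machine on the bench must run in third gear; its ball-ended lever stands in second, the near left slot of the H-shaped gate. With the fingertips only push the lever forward out of second into the cross channel, across to the right, and then forward all the way home in third, the far right slot (near, far, left and right as seen from the machine's front with the switch). Do not pinch the lever or force it, do not put it into first or fourth on the way, and leave the things around the machine where they are.

Things in the scene. Friction and masses are not known exactly. Their poses are not given: they have to be found in the camera images.
- grinder: sharpening machine, fixed: grey gear case with a steel gate plate (110 x 100 mm, top at z = 123 mm), grindstone 82-112 mm left of the gate's middle (top at 138 mm), honing wheel on the right, motor behind, switch in front. Origin: on the bench straight below the gate's middle; x points forward (front to motor), y to its left, z up; turned up to 0.3 rad from the robot's axes
- knob (a point): centre of the black ball knob (38 mm dia) on the lever, a 10 mm rod. The lever tilts about a point 30 mm above the machine's origin; knob 185 mm from it: 44 mm left or right of the middle in the side slots, up to 48 mm nearer or farther at their ends, 203-210 mm high there. No spring: it stays where left; about 2.5 N moves it. Round it nothing but the gate is over z = 140 mm
- select (a joint): sideways tilt of the lever, rad: -0.24 in the left slot (first far, second near), +0.24 in the right slot (third far, fourth near), each +-0.03 play; positive = knob to the machine's right (-y). Slots 15 mm wide, 44 mm apart; a cross channel joins them halfway; its mouths have 5 mm chamfers, so a lever within 0.07 rad of shift = 0 finds its way in
- shift (a joint): fore-and-aft tilt of the lever, rad: 0 in the cross channel (+-0.03 play), about +0.26 home at the far end of a slot (first, third), -0.26 at the near end (second, fourth); positive = knob forward (machine's +x). Starts in second, between -0.25 and -0.16. It can leave its slot sideways only at the cross channel
- wax_tin: flat round tin, 70 mm dia, 32 mm high, loose, behind and to the right of the machine; leave alone; origin at the centre of its underside
- turned_foot: small turned wooden foot, 38 mm dia, 81 mm tall, loose, standing to the right in front of the machine; leave alone; origin at the centre of its underside
- hex_bolt: black hex bolt standing on its head, 28 mm across, 53 mm tall, loose, behind the grindstone beside the motor; leave alone; origin at the centre of its underside

How it is judged:
On the way, in this order (a step that is already met when the one before it is completed fails the run):
1. the lever is out of second, level with the cross channel, still on the left (value of joint shift above -0.09 rad and value of joint select below -0.12 rad), for 0.05 s.
2. the lever has been taken across to the right end of the cross channel (value of joint select above 0.18 rad and value of joint shift between -0.15 and 0.15 rad), for 0.05 s.
At the end, for the whole second after the job is handed in: the lever rests in third: in the right-hand slot and tilted forward by more than 0.23 rad (home is about 0.26), at rest (value of joint shift above 0.23 rad and value of joint select above 0.18 rad and velocity of joint shift between -0.05 and 0.05 rad/s); the robot touches nothing.
It fails at once if the lever was put into first (value of joint shift above 0.16 rad and value of joint select below 0 rad).
It fails at once if the lever was put into fourth (value of joint shift below -0.16 rad and value of joint select above 0 rad).
It fails at once if the lever was pinched: over 30 N from the fingers while it was on its way through the cross channel or along the right slot (contact force between the fingers and grinder above 30 N and (value of joint select between -0.17 and 0.17 rad or (value of joint select above 0.17 rad and value of joint shift between 0.08 and 0.21 rad))).
It fails at once if the lever or the machine was forced: over 60 N from the fingers (contact force between the fingers and grinder above 60 N).
It fails at once if the tin, the turned foot or the hex bolt was moved or lifted by more than 15 mm (distance of any of wax_tin, turned_foot, hex_bolt from where it was at the start of the episode above 0.015 m).
It also fails if it takes over 53 s, if anything falls off the work surface, if the arm or the gripper's body presses on something with over 40 N, if the wrist force passes 120 N, or if a joint passes its speed limit or range.

## Working session

There is one attempt and no reset: what is moved stays moved. The work goes in short steps, Python scripts to look and compute and a tool call to move; the robot and the scene stay as the last step left them, time stands still between calls to the robot, and variables do not carry over. Pictures are saved under pics/ and viewed, at most 10 in all, crops included, and the job is handed in when it is done.

Besides the shell and the picture viewer there is one more tool, called as a command line: name --argument value ..., lists and objects as JSON in quotes. apply_moves: Moves the arm, as the interface text tells. Its arguments: {"type":"object","properties":{"moves":{"type":"array","items":{"type":"array","items":{"type":"array","items":{"type":"number"}}}}},"required":["moves"]}

```bash
mkdir -p pics; ls
python3 - <<'E'
from bench import telemetry, snapshot
import cv2,numpy as np
o=telemetry.get_obs();print({k:np.round(v,3).tolist() for k,v in o.items()})
for n in ["scene","side"]:
    s=snapshot(n);cv2.imwrite(f"pics/{n}0.png",s["image"][:,:,::-1])
    print(n,s["fovy"],s["cx"],s["cy"],np.round(-s["R"].T@s["t"],3).tolist())
E
```

```text
pics
{'time': 0.0, 'joint_positions': [1.116, 0.088, 1.372, -0.0, 1.684, -0.103], 'qvel': [0.0, -0.0, 0.001, -0.0, -0.002, 0.0], 'joint_torque': [-0.002, -34.019, -30.242, 0.072, 0.033, -0.0], 'tool_pos': [0.189, 0.516, 0.403], 'ee_rot': [-3.139, -0.0, 2.79], 'wrist_force': [0.027, 0.349, 0.051], 'wrist_torque': [0.014, -0.069, -0.008], 'finger_force': 0.0, 'width': 0.094}
scene 52.76309182189593 320.71690198274047 237.13826747090192 [0.376, 0.38, 0.885]
side 54.83336012742418 316.06031835686696 239.71744092757413 [0.69, 0.617, 0.691]
```

View pics/scene0.png

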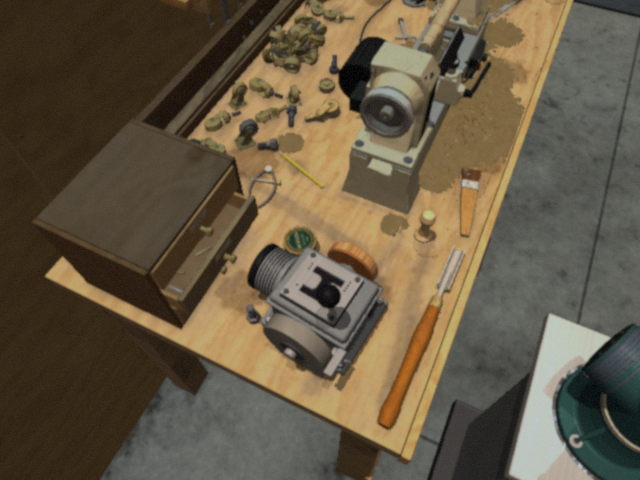

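View pics/side0.png

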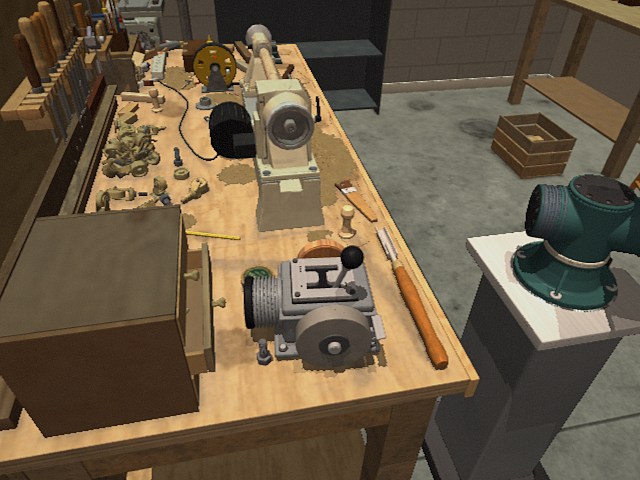

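Scene: machine at about (320,300), motor to the upper left, knob at about (328,296). Side: knob at about (351,258), and the tin, bolt and turned foot are all visible. I'll enlarge to get the plate corners.

```bash
cat > h.py <<'E'
import numpy as np,cv2
def K(s):
    f=240/np.tan(np.radians(s["fovy"])/2);return np.array([[f,0,s["cx"]],[0,f,s["cy"]],[0,0,1]])
def onz(s,p,z):
    c=-s["R"].T@s["t"];d=s["R"].T@np.linalg.inv(K(s))@[*p,1];return c+d*(z-c[2])/d[2]
def tri(a,p,b,q):
    P=[K(s)@np.c_[s["R"],s["t"]] for s in(a,b)]
    X=cv2.triangulatePoints(P[0],P[1],np.array(p,float),np.array(q,float)).ravel();return X[:3]/X[3]
def proj(s,X):
    u=K(s)@(s["R"]@np.array(X)+s["t"]);return u[:2]/u[2]
E
python3 - <<'E'
from h import *
from bench import snapshot
a=snapshot("scene");b=snapshot("side")
print("tri",tri(a,(328,296),b,(351,258)))
print("onz",onz(a,(328,296),.207),onz(b,(351,258),.207))
print(proj(a,[.19,.516,.2]),proj(a,[0,0,0]),proj(b,[0,0,0]),proj(b,[.19,.516,.2]))
A=cv2.resize(a["image"][235:385,240:400],None,fx=4,fy=4,interpolation=cv2.INTER_CUBIC)
cv2.imwrite("pics/a.png",A[:,:,::-1])
B=cv2.resize(b["image"][235:375,235:395],None,fx=4,fy=4,interpolation=cv2.INTER_CUBIC)
cv2.imwrite("pics/b.png",B[:,:,::-1])
E
```

```text
tri [0.51526285 0.08398957 0.20173864]
onz [0.51402803 0.08643249 0.207     ] [0.51727067 0.08947994 0.207     ]
[440.86254749 795.39451259] [617.60372158 423.30231687] [561.70927571 274.23555686] [770.52712001 498.25861752]
```

View pics/a.png

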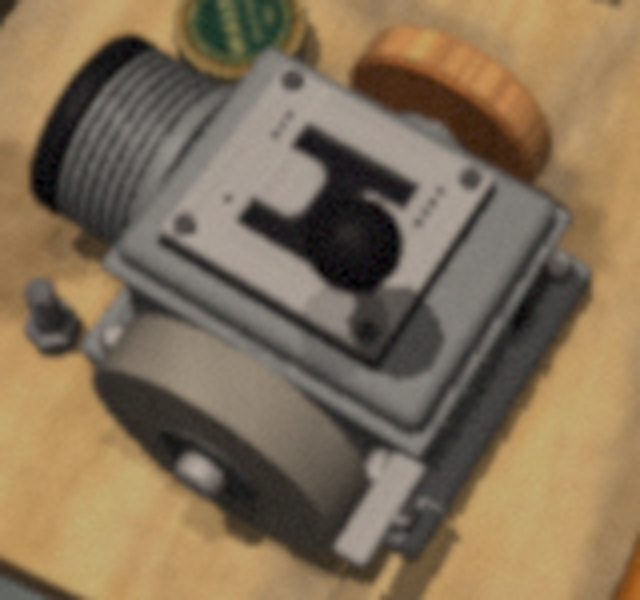

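View pics/b.png

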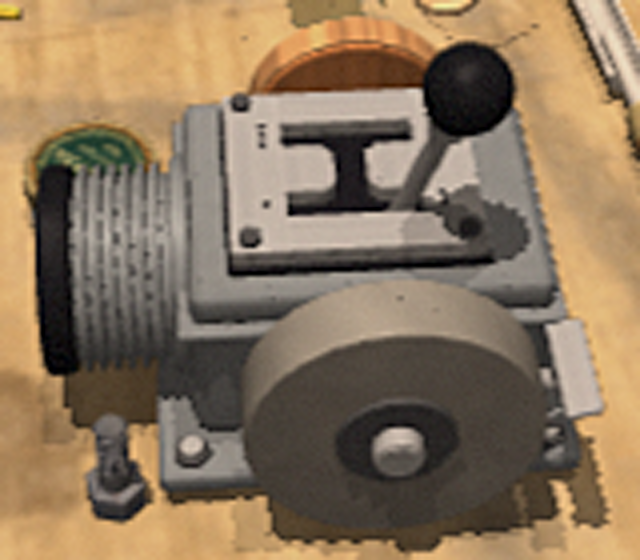

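Run:
```python
from h import *
from bench import snapshot
a=snapshot("scene");b=snapshot("side")
S=lambda p:(239.6+p[0]/4,234.6+p[1]/4); T=lambda p:(234.6+p[0]/4,234.6+p[1]/4)
sa=[onz(a,S(p),.125)[:2] for p in[(292,80),(184,224),(368,328),(470,178)]] # FR FL NL NR
sb=[onz(b,T(p),.125)[:2] for p in[(240,102),(250,236),(468,226)]]
ca=[onz(a,S(p),.123)[:2] for p in[(275,64),(163,238),(375,358),(493,185)]]
for q in(sa,sb,ca):print(np.round(q,4).tolist())
for q in(sa,ca):
    q=np.array(q);c=q.mean(0);f=(q[0]+q[1]-q[2]-q[3])/2;l=(q[1]+q[2]-q[0]-q[3])/2
    print(c,np.linalg.norm(f),np.linalg.norm(l),np.arctan2(f[1],f[0]),np.arctan2(l[1],l[0])-np.pi/2)
k=tri(a,S((352,245)),b,T((468,89)));print(k)
for th in(.19,.22,.25):
    x=np.array([np.cos(th),np.sin(th)]);d=k[:2]-np.array(ca).mean(0);print(th,d@x,d@[-x[1],x[0]])
```

```text
[[0.5915, -0.012], [0.6017, 0.0733], [0.5089, 0.0828], [0.4984, -0.0008]]
[[0.5918, -0.0129], [0.6017, 0.0722], [0.509, 0.0834]]
[[0.6029, -0.0173], [0.6074, 0.0824], [0.5008, 0.093], [0.4882, -0.003]]
[0.550129   0.03582802] 0.09355143025321379 0.08512612788600254 -0.11054356828562545 -0.1217098545532862
[0.54983528 0.03876714] 0.11131580420315883 0.09823763361977139 -0.11185403181247329 -0.08735798051482413
[0.51507303 0.08580906 0.20576933]
0.19 -0.025252393936344035 0.05276052231188054
0.22 -0.02365845295362562 0.05349424004488551
0.25 -0.0220432209601466 0.054179816572602964
```

The machine's middle is at about (0.550, 0.036), yaw about -0.115. In its frame the knob is at (-41, +45) mm and 206 mm high, which agrees with second gear. I'll move the closed fingers to the near side of the knob.

apply_moves --moves '[[[-0.8,-0.6,0,-0.3,1],[-1.6,-1.2,0,-0.6,1],[-2.4,-1.8,0,-0.9,1],[-3.2,-2.5,0,-1.36,1],[-4.1,-3.1,0,-1.36,1],[-5.0,-3.8,0,-1.36,1],[-6.0,-4.6,0.1,-1.36,1],[-7.0,-5.4,0.2,-1.36,1],[-7.93,-6.14,0.32,-1.36,1],[-7.93,-6.14,0.32,-1.36,1]]]'

```text
time: 1.55
tool_pos: [0.4573, 0.0881, 0.3877]
ee_rot: [-3.14, -0.001, 3.02]
wrist_force: [-1.5, 0.8, 0.0]
width: 0.0003
finger_force: 0.0
```

```bash
cat > st.py <<'E'
import numpy as np
from bench import telemetry
o=telemetry.get_obs();th=-.115
R=np.array([[np.cos(th),np.sin(th)],[-np.sin(th),np.cos(th)]])
p=R@(np.array(o["tool_pos"][:2])-[.550,.036])
print("t",round(o["time"],2),"machine xy mm",np.round(p*1e3,1),"tip z",round((o["tool_pos"][2]-.199)*1e3,1),"rot",np.round(o["ee_rot"],3),"F(mach)",np.round(R@np.array(o["wrist_force"][:2]),2),round(o["wrist_force"][2],2),"w",round(o["width"],4))
E
python3 st.py
python3 - <<'E'
from h import *
from bench import snapshot
ims=[]
for n,(r,c) in{"scene":(200,220),"side":(170,220)}.items():
    s=snapshot(n);ims.append(cv2.resize(s["image"][r:r+180,c:c+180],None,fx=2.2,fy=2.2,interpolation=cv2.INTER_CUBIC))
cv2.imwrite("pics/c1.png",np.hstack(ims)[:,:,::-1])
E
```

```text
t 1.55 machine xy mm [-98.1  41.1] tip z 188.7 rot [-3.14e+00 -1.00e-03  3.02e+00] F(mach) [-1.56  0.6 ] 0.04 w 0.0003
```

View pics/c1.png

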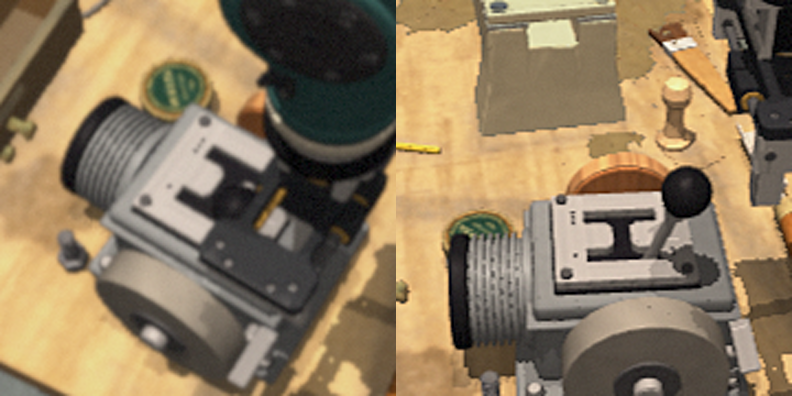

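The closed fingers are about 30 mm short of the knob on its near side, in line with it. I'll push forward gently.

apply_moves --moves '[[[-0.2,0.06,0,0,1],[-0.4,0.06,0,0,1],[-0.55,0.06,0,0,1],[-0.65,0.06,0,0,1],[-0.75,0.06,0,0,1],[-0.85,0.06,0,0,1],[-0.95,0.06,0,0,1],[-1.05,0.06,0,0,1],[-1.15,0.06,0,0,1],[-1.15,0.06,0,0,1]]]'

```text
time: 2.9
tool_pos: [0.5139, 0.0877, 0.3884]
ee_rot: [-3.141, 0.0, 3.027]
wrist_force: [-2.1, 0.1, 1.6]
width: 0.0006
finger_force: 1.1
```

```bash
python3 st.py
python3 - <<'E'
from h import *
from bench import snapshot
ims=[]
for n,(r,c) in{"scene":(200,220),"side":(170,220)}.items():
    s=snapshot(n);ims.append(cv2.resize(s["image"][r:r+180,c:c+180],None,fx=2.2,fy=2.2,interpolation=cv2.INTER_CUBIC))
    for x in(-.02,-.01,0):
        th=-.115;k=np.array([.55,.036])+[np.cos(th)*x-np.sin(th)*.044,np.sin(th)*x+np.cos(th)*.044]
        q=(proj(s,[*k,.209])-[c,r])*2.2;print(n,x,np.round(q+[0 if n=="scene" else 396,0]))
cv2.imwrite("pics/c2.png",np.hstack(ims)[:,:,::-1])
E
```

```text
t 2.9 machine xy mm [-41.8  47.2] tip z 189.4 rot [-3.141  0.     3.027] F(mach) [-2.13 -0.19] 1.6 w 0.0006
scene -0.02 [213. 193.]
scene -0.01 [201. 186.]
scene 0 [190. 180.]
side -0.02 [658. 188.]
side -0.01 [644. 188.]
side 0 [630. 189.]
```

View pics/c2.png

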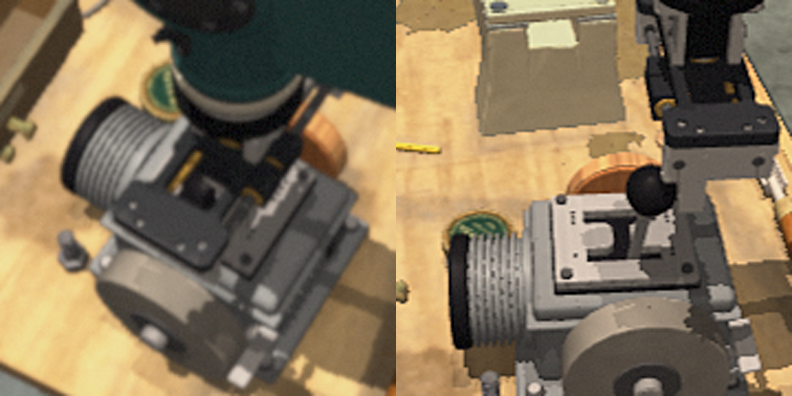

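The knob follows the fingers: in the side view at (652,191) its x is about -15 mm, as predicted. Next I push 13 mm more to the channel, back off, and go round to its left side.

apply_moves --moves '[[[-0.1,0,0,0,1],[-0.2,0,0,0,1],[-0.28,0,0,0,1],[-0.28,0,0,0,1],[0,0,0,0,1],[0.3,0,0,0,1],[0.3,0.45,0,0,1],[0.3,0.9,0,0,1],[-0.3,0.9,0,0,1],[-0.84,0.9,0,0,1]]]'

```text
time: 4.25
tool_pos: [0.5599, 0.1283, 0.3891]
ee_rot: [3.141, 0.001, 3.028]
wrist_force: [0.4, 0.0, 0.5]
width: 0.0003
finger_force: 0.0
```

```bash
python3 st.py
python3 - <<'E'
from h import *
from bench import snapshot
ims=[]
for n,(r,c) in{"scene":(200,220),"side":(170,220)}.items():
    s=snapshot(n);ims.append(cv2.resize(s["image"][r:r+180,c:c+180],None,fx=2.2,fy=2.2,interpolation=cv2.INTER_CUBIC))
cv2.imwrite("pics/c3.png",np.hstack(ims)[:,:,::-1])
E
```

```text
t 4.25 machine xy mm [-0.8 92.8] tip z 190.1 rot [3.141e+00 1.000e-03 3.028e+00] F(mach) [0.38 0.09] 0.51 w 0.0003
```

View pics/c3.png

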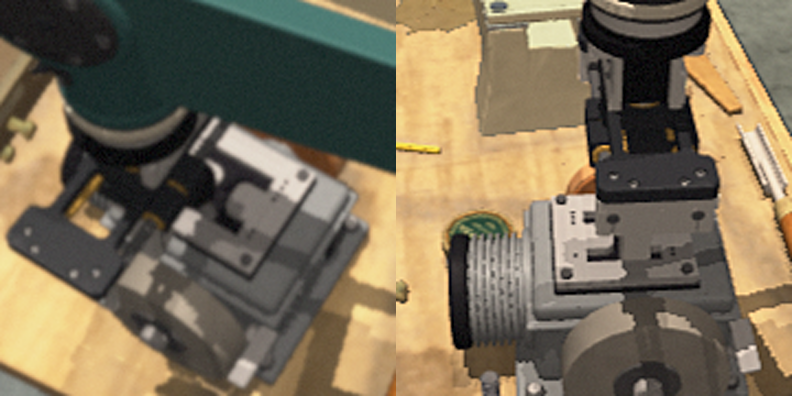

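Fingers are left of the lever, in line with the cross channel and touching nothing (the knob is hidden behind them). I'll push right slowly and watch the force.

apply_moves --moves '[[[0,-0.15,0,0,1],[0,-0.27,0,0,1],[0,-0.35,0,0,1],[0,-0.41,0,0,1],[0,-0.47,0,0,1],[0,-0.53,0,0,1],[0,-0.59,0,0,1],[0,-0.59,0,0,1]]]'

```text
time: 5.35
tool_pos: [0.557, 0.0981, 0.3885]
ee_rot: [-3.141, -0.0, 3.027]
wrist_force: [1.1, 3.5, 2.1]
width: 0.0005
finger_force: 1.3
```

```bash
python3 st.py
```

```text
t 5.35 machine xy mm [-0.2 62.5] tip z 189.5 rot [-3.141 -0.     3.027] F(mach) [0.71 3.61] 2.15 w 0.0005
```

apply_moves --moves '[[[0,-0.1,0,0,1],[0,-0.22,0,0,1],[0,-0.34,0,0,1],[0,-0.46,0,0,1],[0,-0.58,0,0,1],[0,-0.7,0,0,1],[0,-0.82,0,0,1],[0,-0.94,0,0,1],[0,-1.06,0,0,1],[0,-1.14,0,0,1]]]'

```text
time: 6.6
tool_pos: [0.5503, 0.0414, 0.3885]
ee_rot: [-3.141, -0.001, 3.027]
wrist_force: [0.2, 2.5, 1.3]
width: 0.0002
finger_force: 1.1
```

```bash
python3 st.py
python3 - <<'E'
from h import *
from bench import snapshot
ims=[]
for n,(r,c) in{"scene":(200,220),"side":(170,220)}.items():
    s=snapshot(n);ims.append(cv2.resize(s["image"][r:r+180,c:c+180],None,fx=2.2,fy=2.2,interpolation=cv2.INTER_CUBIC))
cv2.imwrite("pics/c4.png",np.hstack(ims)[:,:,::-1])
E
```

```text
t 6.6 machine xy mm [-0.3  5.4] tip z 189.5 rot [-3.141e+00 -1.000e-03  3.027e+00] F(mach) [-0.04  2.46] 1.3 w 0.0002
```

View pics/c4.png

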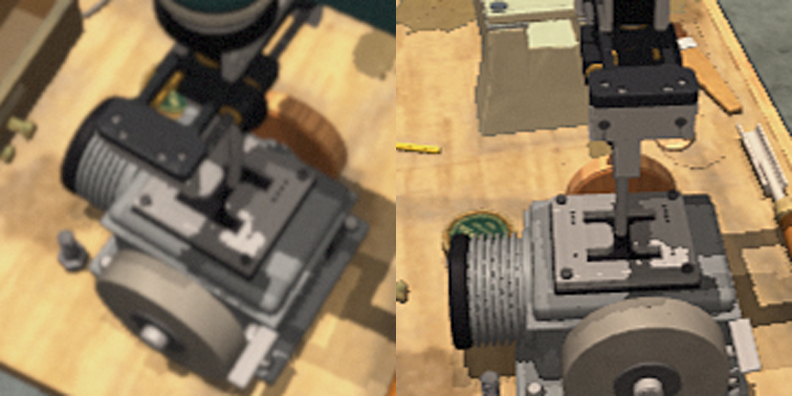

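Force is a steady 2.5 N, so the lever is crossing freely. The fingers hide it, with the tips over the middle of the gate. I'll continue until it nears the right wall.

apply_moves --moves '[[[0,-0.08,0,0,1],[0,-0.16,0,0,1],[0,-0.22,0,0,1],[0,-0.28,0,0,1],[0,-0.34,0,0,1],[0,-0.34,0,0,1]]]'

```text
time: 7.45
tool_pos: [0.5484, 0.0247, 0.3886]
ee_rot: [-3.141, -0.0, 3.027]
wrist_force: [-0.7, 1.3, -1.4]
width: -0.0001
finger_force: 0.7
```

```bash
python3 st.py
```

```text
t 7.45 machine xy mm [ -0.3 -11.5] tip z 189.6 rot [-3.141 -0.     3.027] F(mach) [-0.85  1.2 ] -1.45 w -0.0001
```

apply_moves --moves '[[[0,-0.04,0,0,1],[0,-0.08,0,0,1],[0,-0.08,0,0,1]]]'

```text
time: 7.82
tool_pos: [0.548, 0.0208, 0.3887]
ee_rot: [-3.141, 0.0, 3.027]
wrist_force: [-0.5, 2.0, -1.5]
width: 0.0005
finger_force: 0.9
```

```bash
python3 st.py
```

```text
t 7.83 machine xy mm [ -0.3 -15.3] tip z 189.7 rot [-3.141  0.     3.027] F(mach) [-0.77  1.94] -1.55 w 0.0005
```

apply_moves --moves '[[[0,0.3,0,0,1],[0,0.5,0,0,1],[0.6,0.5,0,0,1],[1.2,0.5,0,0,1],[1.2,0,0,0,1],[1.2,-0.57,0,0,1],[1.2,-0.57,0,0,1]]]'

```text
time: 8.7
tool_pos: [0.4851, -0.001, 0.3892]
ee_rot: [-3.141, 0.001, 3.025]
wrist_force: [-0.3, 0.4, -0.7]
width: 0.0006
finger_force: 0.0
```

```bash
python3 st.py
python3 - <<'E'
from h import *
from bench import snapshot
ims=[]
for n,(r,c) in{"scene":(200,220),"side":(170,220)}.items():
    s=snapshot(n);ims.append(cv2.resize(s["image"][r:r+180,c:c+180],None,fx=2.2,fy=2.2,interpolation=cv2.INTER_CUBIC))
    for x,y in((-.01,-.044),(0,-.044),(0,-.034)):
        th=-.115;k=np.array([.55,.036])+[np.cos(th)*x-np.sin(th)*y,np.sin(th)*x+np.cos(th)*y]
        q=(proj(s,[*k,.209])-[c,r])*2.2;print(n,x,y,np.round(q+[0 if n=="scene" else 396,0]))
cv2.imwrite("pics/c5.png",np.hstack(ims)[:,:,::-1])
E
```

```text
t 8.7 machine xy mm [-60.3 -44.2] tip z 190.2 rot [-3.141e+00  1.000e-03  3.025e+00] F(mach) [-0.38  0.32] -0.74 w 0.0006
scene -0.01 -0.044 [266.  97.]
scene 0 -0.044 [254.  91.]
scene 0 -0.034 [247. 100.]
side -0.01 -0.044 [631. 115.]
side 0 -0.044 [619. 116.]
side 0 -0.034 [620. 123.]
```

View pics/c5.png

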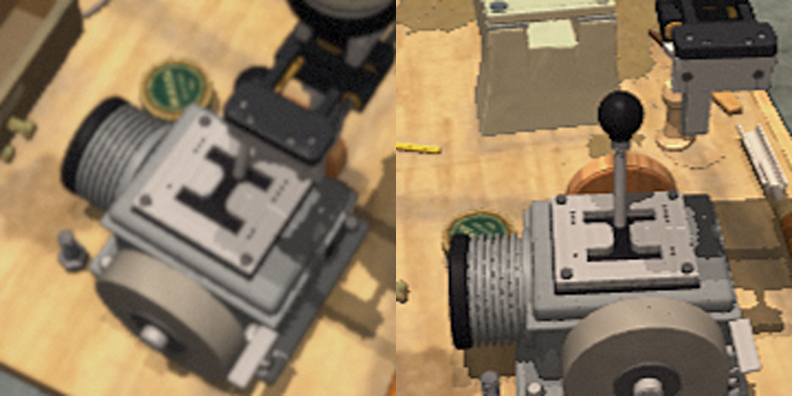

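The side view shows the knob at (621,117), which is machine (-1,-44) mm: the right end of the channel. I'll push forward towards third.

apply_moves --moves '[[[-0.3,0,0,0,1],[-0.55,0,0,0,1],[-0.67,0,0,0,1],[-0.79,0,0,0,1],[-0.91,0,0,0,1],[-1.03,0,0,0,1],[-1.15,0,0,0,1],[-1.27,0,0,0,1],[-1.37,0,0,0,1],[-1.45,0,0,0,1]]]'

```text
time: 10.05
tool_pos: [0.5574, -0.0086, 0.3879]
ee_rot: [3.141, -0.002, 3.027]
wrist_force: [-1.9, 1.2, -2.1]
width: 0.0006
finger_force: 1.2
```

```bash
python3 st.py
```

```text
t 10.05 machine xy mm [ 12.5 -43.5] tip z 188.9 rot [ 3.141e+00 -2.000e-03  3.027e+00] F(mach) [-2.07  0.98] -2.07 w 0.0006
```

Knob is at about +39 mm and still moving freely. I'll take the last stretch in 1 to 2 mm steps until the end stop shows in the force.

apply_moves --moves '[[[-0.04,0,0,0,1],[-0.08,0,0,0,1],[-0.12,0,0,0,1],[-0.15,0,0,0,1],[-0.15,0,0,0,1]]]'

```text
time: 10.68
tool_pos: [0.5644, -0.0097, 0.3883]
ee_rot: [-3.141, -0.002, 3.027]
wrist_force: [-3.7, -0.3, -3.6]
width: 0.0006
finger_force: 2.2
```

```bash
python3 st.py
```

```text
t 10.68 machine xy mm [ 19.5 -43.7] tip z 189.3 rot [-3.141e+00 -2.000e-03  3.027e+00] F(mach) [-3.67 -0.7 ] -3.58 w 0.0006
```

apply_moves --moves '[[[-0.02,0,0,0,1],[-0.04,0,0,0,1],[-0.04,0,0,0,1]]]'

```text
time: 11.05
tool_pos: [0.5657, -0.0098, 0.3881]
ee_rot: [-3.141, -0.005, 3.027]
wrist_force: [-8.3, 0.7, -1.9]
width: 0.0003
finger_force: 3.9
```

```bash
python3 st.py
```

```text
t 11.05 machine xy mm [ 20.8 -43.7] tip z 189.1 rot [-3.141 -0.005  3.027] F(mach) [-8.29 -0.22] -1.85 w 0.0003
```

The force is rising, which marks the end stop. I'll nudge 1 mm more, back off toward the front, then check.

apply_moves --moves '[[[-0.02,0,0,0,1],[-0.02,0,0,0,1],[0.2,0,0,0,1],[0.8,0,0,0,1],[1.6,0,-0.4,0,1],[1.8,0,-1,0,1],[1.8,0,-1,0,1]]]'

```text
time: 11.92
tool_pos: [0.477, 0.0005, 0.4432]
ee_rot: [-3.142, 0.012, 3.027]
wrist_force: [-0.2, -0.4, 0.6]
width: 0.0006
finger_force: 0.0
```

```bash
python3 st.py
python3 - <<'E'
from h import *
from bench import snapshot
ims=[]
for n,(r,c) in{"scene":(200,220),"side":(170,220)}.items():
    s=snapshot(n);ims.append(cv2.resize(s["image"][r:r+180,c:c+180],None,fx=2.2,fy=2.2,interpolation=cv2.INTER_CUBIC))
    for x,y in((.041,-.044),(.048,-.044)):
        th=-.115;k=np.array([.55,.036])+[np.cos(th)*x-np.sin(th)*y,np.sin(th)*x+np.cos(th)*y]
        q=(proj(s,[*k,.204])-[c,r])*2.2;print(n,x,y,np.round(q+[0 if n=="scene" else 396,0]))
cv2.imwrite("pics/c6.png",np.hstack(ims)[:,:,::-1])
E
```

```text
t 11.93 machine xy mm [-68.5 -43.6] tip z 244.2 rot [-3.142  0.012  3.027] F(mach) [-0.17 -0.4 ] 0.63 w 0.0006
scene 0.041 -0.044 [208.  70.]
scene 0.048 -0.044 [201.  66.]
side 0.041 -0.044 [567. 123.]
side 0.048 -0.044 [558. 123.]
```

View pics/c6.png

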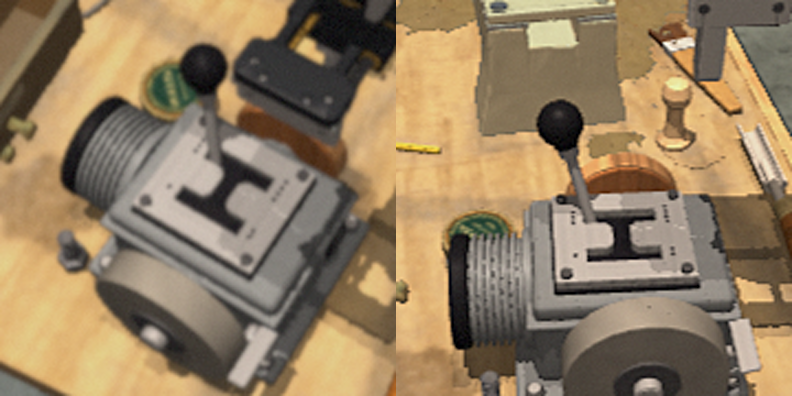

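The knob is at (560,124) in the side view, x about +47 mm, so it is home in third. The robot is clear, and the tin, foot and bolt are where they were.

```bash
python3 -c "
from bench import ticket;print(ticket.close_job())"
```

```text
the job is handed in; nothing more can be done
None
```

I pushed the lever from second through the cross channel and home into third with closed fingertips, and handed the job in at about 12 s; the last picture shows the knob about 47 mm forward (home is up to 48 mm), the arm clear and the loose items in place, but no verdict came back.

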